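Nest the graded measuring dippers

TASK

Tidy the four steel measuring dippers into one nested set where the largest now stands: second largest inside the largest, third inside the second, smallest innermost, each standing upright on the floor of the next. The smallest has been left in the largest, so it must come out first. Set the dippers down rather than dropping them, leave the largest in its place, and do not disturb the bottle, specimen cup or label roll.

Things in the scene. Friction and masses are not known exactly. Their poses are not given: they have to be found in the camera images.
- dipper_largest: Largest of four steel measuring dippers: open straight round cup, 130 mm outside, 124 mm inside, 90 mm high, wall and floor 3 mm, 450 g. White upright plastic grip on the rim at one side, up to 45 mm above the rim. Origin: centre of the underside; z up; x from the axis to the grip. Stays where it stands.
- dipper_largest_grip (a point): Middle of its grip, 120 mm above the underside (30 above the rim), 63.5 mm from the axis; axes as the dipper's. The grip is 10 mm thick (x, radial), 22 mm wide (y), from 2 to 45 mm above the rim; pinch it from above, closing along x. A riveted strap below it stands 4 mm out of the outer wall, down to 29 mm below the rim.
- dipper_second: Second largest of four steel measuring dippers: open straight round cup, 104 mm outside, 98 mm inside, 86 mm high, wall and floor 3 mm, 200 g. White upright plastic grip on the rim at one side, up to 45 mm above the rim. Origin: centre of the underside; z up; x from the axis to the grip. Starts empty on the desk.
- dipper_second_grip (a point): Middle of its grip, 116 mm above the underside (30 above the rim), 50.5 mm from the axis; axes as the dipper's. The grip is 10 mm thick (x, radial), 22 mm wide (y), from 2 to 45 mm above the rim; pinch it from above, closing along x. A riveted strap below it stands 4 mm out of the outer wall, down to 29 mm below the rim.
- dipper_third: Third largest of four steel measuring dippers: open straight round cup, 78 mm outside, 72 mm inside, 82 mm high, wall and floor 3 mm, 140 g. White upright plastic grip on the rim at one side, up to 45 mm above the rim. Origin: centre of the underside; z up; x from the axis to the grip. Starts empty on the desk.
- dipper_third_grip (a point): Middle of its grip, 112 mm above the underside (30 above the rim), 37.5 mm from the axis; axes as the dipper's. The grip is 10 mm thick (x, radial), 22 mm wide (y), from 2 to 45 mm above the rim; pinch it from above, closing along x. A riveted strap below it stands 4 mm out of the outer wall, down to 29 mm below the rim.
- dipper_smallest: Smallest of four steel measuring dippers: open straight round cup, 52 mm outside, 46 mm inside, 78 mm high, wall and floor 3 mm, 90 g. White upright plastic grip on the rim at one side, up to 45 mm above the rim. Origin: centre of the underside; z up; x from the axis to the grip. Starts inside the largest, grips at least 70 degrees apart.
- dipper_smallest_grip (a point): Middle of its grip, 108 mm above the underside (30 above the rim), 24.5 mm from the axis; axes as the dipper's. The grip is 10 mm thick (x, radial), 22 mm wide (y), from 2 to 45 mm above the rim; pinch it from above, closing along x. A riveted strap below it stands 4 mm out of the outer wall, down to 29 mm below the rim.
- sanitizer: Bystander: pump bottle, 62 x 75 x 187 mm high, standing on the desk. Origin: centre of its underside.
- sample_cup: Bystander: white specimen cup with a yellow screw lid, 64 mm across, 64 mm high. Origin: centre of its underside.
- label_roll: Bystander: roll of white labels lying flat, 69 mm across, 41 mm high. Origin: centre of its underside.
Not all that is in view belongs to the job. Leave any blue look-alike of the dipper_smallest alone.

How it is judged (in metres and radians):
At the end, for the whole second after the job is handed in: Largest dipper upright on the desk, within 35 mm of its start; second in largest, third in second, smallest in third: axes within 16 mm of the next larger one's, underside under 8 mm above its underside, upright within 0.08 rad; all released and at rest (height (world z) of dipper_largest below 0.006 m and angle between dipper_largest's own z axis and vertical below 0.06 rad and distance of dipper_largest from where it was at the start of the episode below 0.035 m and horizontal distance between dipper_second and dipper_largest below 0.016 m and z of dipper_second in the frame of dipper_largest between -0.002 and 0.008 m and angle between each of dipper_second, dipper_third, dipper_smallest's own z axis and vertical below 0.08 rad and horizontal distance between dipper_third and dipper_second below 0.016 m and z of dipper_third in the frame of dipper_second between -0.002 and 0.008 m and horizontal distance between dipper_smallest and dipper_third below 0.016 m and z of dipper_smallest in the frame of dipper_third between -0.002 and 0.008 m and linear speed of each of dipper_largest, dipper_second, dipper_third, dipper_smallest below 0.02 m/s); the robot touches nothing.
It fails at once if the pump bottle, specimen cup or label roll is pushed more than 25 mm or tipped over (distance of any of sanitizer, sample_cup, label_roll from where it was at the start of the episode above 0.025 m or angle between any of sanitizer, sample_cup, label_roll's own z axis and vertical above 0.5 rad).
It fails at once if the largest dipper is moved more than 35 mm from where it stood (distance of dipper_largest from where it was at the start of the episode above 0.035 m).
It fails at once if the second largest dipper is dropped: it falls free with its underside more than 45 mm above the desk (contact force between dipper_second and anything else below 0.02 N and height (world z) of dipper_second above 0.045 m).
It fails at once if the third largest dipper is dropped: it falls free with its underside more than 45 mm above the desk (contact force between dipper_third and anything else below 0.02 N and height (world z) of dipper_third above 0.045 m and distance between dipper_third and dipper_second above 0.03 m).
It fails at once if the smallest dipper is dropped: it falls free with its underside more than 45 mm above the desk (contact force between dipper_smallest and anything else below 0.02 N and height (world z) of dipper_smallest above 0.045 m and distance between dipper_smallest and dipper_second above 0.03 m and distance between dipper_smallest and dipper_third above 0.03 m).
It also fails if it takes over 72 s, if anything falls off the work surface, if the arm or the gripper's body presses on something with over 40 N, if the wrist force passes 120 N, or if a joint passes its speed limit or range.

ROBOT

A 6-joint arm with a two-finger parallel gripper is mounted at the origin on a cart in front of the work surface, level with it; the furniture and walls round the work are solid. World frame = base frame: x ahead of the robot, y to its left, z up, the work surface at z = 0. Lengths are in mm, angles in rad, forces in N, time in s.
With the tool pointing down it reaches from about 400 to 825 mm from the base axis. Payload 7 kg.
Tool frame: the origin (TCP) lies midway between the tips of the shut fingers; the grasp point (between the pads) lies 19 mm behind it (robot.grip_depth is the z of the grasp point in the tool frame, in mm); z points along the fingers, y is the line along which they close (so a half turn about z gives the same grasp; the last joint's range is limited). The gripper opens to 88 mm and grips with 3 to 60 N. Pads are 19 mm wide; open, the fingers measure 130 mm over their backs; the gripper's body (78 mm by 193 mm) begins 47 mm behind the grasp point.
Start: joints at [1.456, 0.359, 0.012, 0, -1.224, -0.288], TCP at [264.603, 620.951, 190.861] pointing down, gripper open.
Joint ranges: [-3.07, 3.07], [-1.43, 2.12], [-1.02, 1.25], [-3.03, 1.67], [-3.05, -0], [-3.03, 3.03]. Speed limits (rad/s): [2.39, 2.39, 3.01, 3.14, 3.14, 3.14].

INTERFACE

Orientations are given as a unit quaternion [w, x, y, z].
In Python, from plant import robot gives the robot as it stands. The module is installed in compiled form; this text tells all that it offers.
- The arm moves only by the tool carry_out, never from a script. Its argument "steps" is a list of rows, each an object with "dr": the turn, a rotation vector about the tool's x, y, z scaled (see below), a list of three; "linear": the shift along the tool's x, y, z scaled (see below), a list of three; "grip": the opening, from 0 (shut) to 1 (fully open). A call has 1 to 20 rows; each row is the pose to reach, as a shift and turn from the pose commanded when the call began, along the tool's axes at that moment; what a row does not reach only later rows make up. The controller multiplies each number of a shift by 800 mm and each number of a turn by 2 rad. A row lasts 1/10 s, in which the tool goes at most 50 mm and 8.59 degrees, less where a joint would pass 70% of its speed; a pose out of reach is approached as far as the arm can. A call with a number of a shift or a turn outside -1 to 1 is refused whole. A call with a gripper value outside its range is refused whole. The fingers move at their own pace and stop on an object; the grip force is fixed at half the most. Time passes only in rows, so rows that repeat a pose let the fingers close. It gives the time, the measured TCP pose, the force, the opening and the grip force at its end, in the units of the state.
- robot.get_obs(): the state, without advancing time (a new reading comes with each control period).
- robot.snapshot(name): name is "side" or "top"; returns a dict with "image" (480x640x3 uint8, blue, green, red), "fx", "fy", "cx", "cy" (pixels), "world_from_camera" (4x4, takes a point from camera to world coordinates). Camera axes: x right, y down, z forward; pixel columns grow to the right and rows downward; lengths in mm; the calibration is good to about 2 mm. A picture is of the moment at which its call begins. There is no depth.
- robot.job_done(): hands the job in; it is judged then, once.
The state is a dict: "clock": time; "joint_positions": joint angles; "dq": joint speeds; "joint_torque": joint torques, N m; "ee_pos": TCP position; "tcp_rot": TCP orientation; "ft_force": force on the tool from outside, world axes, zero at the start; "ft_torque": the same for the moment, N m; "finger_gap": finger opening in mm; "gripper_force": force on a finger pad.
Only numpy, scipy, OpenCV 4.12 (cv2) and the standard library are available. Lean on these libraries where they do the work, as an engineer would, in place of code of your own. Each camera call takes 0.05 s, during which the arm holds its last target. There are 200 camera calls.

## Working session

There is one attempt and no reset: what is moved stays moved. The work goes in short steps, Python scripts to look and compute and a tool call to move; the robot and the scene stay as the last step left them, time stands still between calls to the robot, and variables do not carry over. Pictures are saved under pics/ and viewed, at most 10 in all, crops included, and the job is handed in when it is done.

Besides the shell and the picture viewer there is one more tool, called after ">>>" as name(argument=value, ...), one argument or row to a line, values as JSON. carry_out: Moves the arm, as the interface text tells. Shifts and turns lie within -1 to 1; 1 stands for 800 mm of shift or 2 rad of turn. Its arguments: {"type":"object","properties":{"steps":{"type":"array","items":{"type":"object","properties":{"dr":{"type":"array","items":{"type":"number"}},"linear":{"type":"array","items":{"type":"number"}},"grip":{"type":"number"}}}}},"required":["steps"]}

```bash
mkdir -p pics; python3 - <<'E'
from plant import robot
import cv2,pickle
d={n:robot.snapshot(n) for n in("top","side")}
pickle.dump(d,open("s0.pkl","wb"))
for n in d:
    cv2.imwrite(f"pics/{n}0.png",d[n]["image"]); print(n,d[n]["fx"],d[n]["cx"],d[n]["cy"],d[n]["world_from_camera"])
o=robot.get_obs();print(o, robot.grip_depth)
E
```

```text
top 583.2540835002441 316.4166081795089 244.01235595198625 [[ 5.75060075e-02 -9.77032998e-01  2.05181821e-01  2.36994697e+02]
 [-9.98345066e-01 -5.63674923e-02  1.13944738e-02  6.56613012e+01]
 [ 4.32807868e-04 -2.05497510e-01 -9.78657543e-01  1.41738864e+03]
 [ 0.00000000e+00  0.00000000e+00  0.00000000e+00  1.00000000e+00]]
side 543.5103885086668 316.91473434836854 242.73607546410648 [[ 9.99976068e-01  5.77107533e-03  3.81550512e-03  5.33163214e+02]
 [ 1.22097077e-04 -5.66141566e-01  8.24308020e-01 -9.55071276e+02]
 [ 6.91725972e-03 -8.24287827e-01 -5.66128722e-01  8.10910882e+02]
 [ 0.00000000e+00  0.00000000e+00  0.00000000e+00  1.00000000e+00]]
{'clock': 0.1, 'joint_positions': array([ 1.45611199e+00,  3.59330808e-01,  1.11653678e-02, -2.78223980e-04,
       -1.22408740e+00, -2.88075026e-01]), 'dq': array([ 1.85539696e-05, -1.97028678e-03,  3.61000723e-03,  1.02466724e-03,
        1.75406057e-03,  2.05283179e-03]), 'joint_torque': array([-1.30769084e-03, -5.84164345e+01,  2.93754601e+01,  7.01552063e+00,
        1.02428271e-02, -4.98003226e-05]), 'ee_pos': array([264.43805925, 620.53044723, 190.01829706]), 'tcp_rot': array([ 7.36848147e-04,  9.79781801e-01, -2.00067674e-01, -6.72510891e-05]), 'ft_force': array([-1.44676026, -0.31548195,  0.47893156]), 'ft_torque': array([ 0.04744865,  0.01542512, -0.03416688]), 'gripper_force': 0.0, 'finger_gap': 87.53325238896348} -18.8
```

View pics/top0.png

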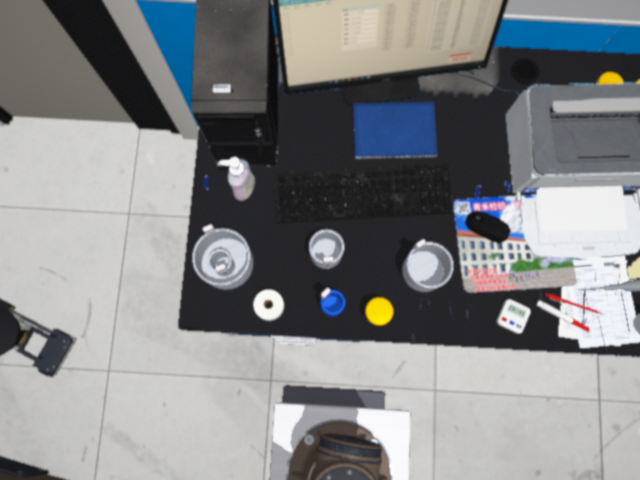

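View pics/side0.png

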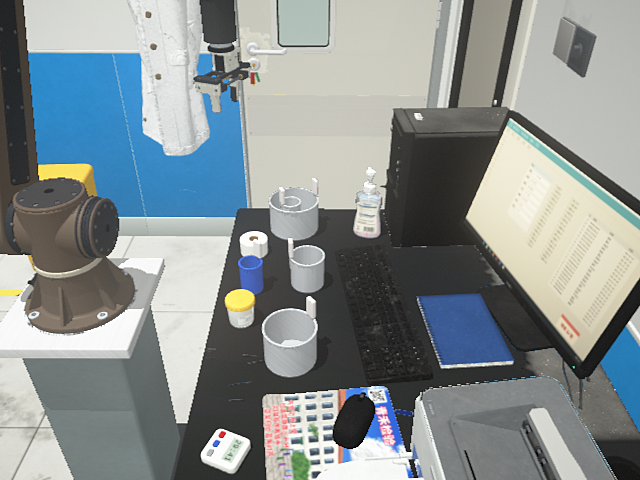

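The top view shows the largest dipper at (223,258) with the smallest inside near (220,263). The third is at (326,249), the second at (428,265), and the blue look-alike at (333,302). The roll (268,305), yellow-lidded cup (379,311) and bottle (240,180) are bystanders. The smallest is the grey cup inside the largest; I'll confirm that and the grips in one enlarged crop.

```bash
cat > h.py <<'E'
import numpy as np,cv2
from scipy.spatial.transform import Rotation as R
def px(s,w):
    T=s["world_from_camera"];c=T[:3,:3].T@(np.asarray(w,float)-T[:3,3])
    return np.array([s["fx"]*c[0]/c[2]+s["cx"],s["fy"]*c[1]/c[2]+s["cy"]])
def ray(s,p):
    T=s["world_from_camera"];d=T[:3,:3]@[(p[0]-s["cx"])/s["fx"],(p[1]-s["cy"])/s["fy"],1]
    return T[:3,3],d/np.linalg.norm(d)
def plane(s,p,z):
    o,d=ray(s,p);return o+d*(z-o[2])/d[2]
def tri(s1,p1,s2,p2):
    a,u=ray(s1,p1);b,v=ray(s2,p2)
    t=np.linalg.lstsq(np.c_[u,-v],b-a,rcond=None)[0]
    P,Q=a+u*t[0],b+v*t[1];return (P+Q)/2,np.linalg.norm(P-Q)
def crop(s,x,y,w,h,k): return cv2.resize(s["image"][y:y+h,x:x+w],(w*k,h*k),interpolation=cv2.INTER_CUBIC)
E
python3 - <<'E'
from h import *;import pickle
d=pickle.load(open("s0.pkl","rb"))
t,s=d["top"],d["side"]
A=[crop(t,188,215,70,80,5),crop(t,300,220,50,80,5)[:, :150*2],crop(t,395,228,70,80,5)[:,:]]
row1=np.hstack([crop(t,190,220,66,75,4),crop(t,301,220,66,75,4),crop(t,396,228,66,75,4)])
row2=np.hstack([crop(s,262,172,66,75,4),crop(s,272,230,66,75,4),crop(s,256,290,66,75,4)])
cv2.imwrite("pics/c0.png",np.vstack([row1,row2])[:600])
# bright-white blobs (grips) in both views
for n,v in d.items():
    g=cv2.cvtColor(v["image"],cv2.COLOR_BGR2HSV)
    m=((g[...,2]>215)&(g[...,1]<30)).astype(np.uint8)
    _,_,st,c=cv2.connectedComponentsWithStats(m)
    r=(190,215,470,320) if n=="top" else (235,160,340,350)
    for a,b in zip(st,c):
        if a[4]>=6 and r[0]<b[0]<r[2] and r[1]<b[1]<r[3]: print(n,a,b.round(1))
E
```

```text
top [     0      0    640    480 287414] [306.7 236.4]
top [204 226   8   5  25] [207.4 227.8]
top [203 240  43  38 634] [225.7 255.1]
top [312 240  22  21 284] [324.2 248.6]
top [418 241   7   6  27] [420.9 243.1]
top [408 252  29  30 651] [421.7 265.3]
top [225 258   3   4   8] [226.1 259.2]
top [462 258  10  11  43] [467.4 262.9]
top [216 265   9   6  33] [219.6 267.2]
top [322 289   8   7  29] [325.8 292.2]
top [254 290  29  29 571] [268.1 304.3]
side [     0      0    640    480 261708] [336.7 237.5]
side [305 178  13  16  49] [313.3 184.8]
side [279 187   6  17  46] [281.1 193.5]
side [284 196  17  11  37] [293.9 201.6]
side [296 197  23  15  39] [310.6 205.4]
side [269 202  21  10  29] [277.4 207.7]
side [253 206  16   2  17] [260.9 206.9]
side [319 206  37   3  38] [336.5 207.8]
side [240 231  27  27 470] [251.8 242.7]
side [288 238   5  19  50] [289.8 244.2]
side [296 245   9   4  11] [300.3 246.4]
side [291 246  33  20  76] [311.2 258.3]
side [262 296  55  51 422] [294.3 325.9]
side [229 311  16  14  90] [236.8 317. ]
```

View pics/c0.png

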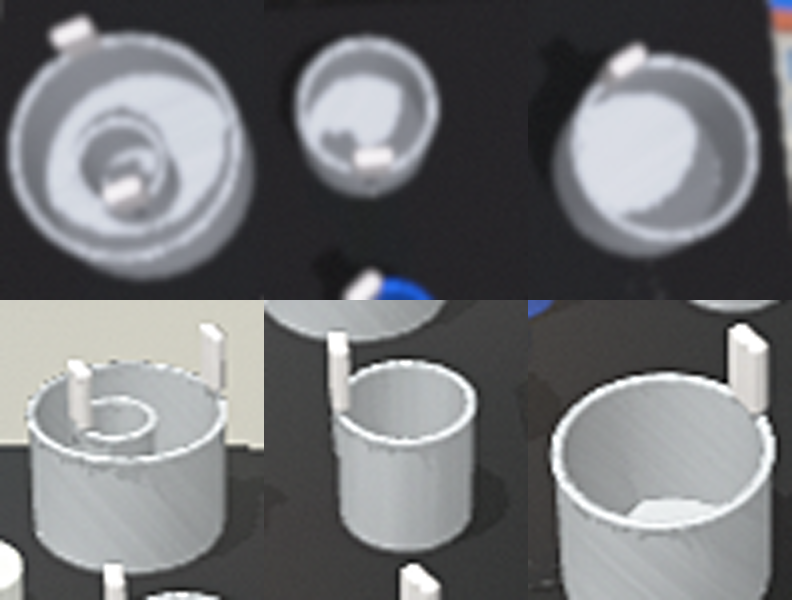

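The crop confirms it. The smallest is the grey cup inside the largest, rim centre about (220,258), grip at (220,267), and the blue one at (333,302) is excluded. The other grips are: largest (207,228), third (328,259), second (421,243). Next I'll compute positions.

```bash
python3 - <<'E'
from h import *;import pickle
d=pickle.load(open("s0.pkl","rb"));t,s=d["top"],d["side"]
C=lambda x,y,X,Y:np.array([X+(x+.5)/4-.5,Y+(y+.5)/4-.5])
# rim centres: top crop px, side crop px ; grip centres
D={"L":(C(127,147,190,220),90,C(128,112,262,172),C(72,34,190,220),C(212,58,262,172),63.5),
"2":(C(136,149,396,228),86,C(136,152,256,290),C(100,63,396,228),C(220,68,256,290),50.5),
"3":(C(103,107,301,220),82,C(141,101,272,230),C(110,159,301,220),C(76,71,272,230),37.5),
"4":(C(121,154,190,220),81,C(119,119,262,172),C(123,192,190,220),C(79,97,262,172),24.5)}
for k,(a,z,b,g,h,r) in D.items():
    P=plane(t,a,z);Q=plane(s,b,z);G,e=tri(t,g,s,h)
    c=(P+Q)/2;v=G-c
    print(k,"top",P.round(1),"side",Q.round(1),"grip",G.round(1),"gap",round(e,1),"r",np.hypot(*v[:2]).round(1),r,"ang",np.degrees(np.arctan2(v[1],v[0])).round(1),"gripxy",(c[:2]+r*v[:2]/np.hypot(*v[:2])).round(1))
for n,p,z in(("blue",(333,300),78),("roll",(268,304.5),41),("cup",(379,311),64),("bottletop",(236,162),187),("bottle",(241,190),0)):
    print(n,plane(t,p,z).round(0))
M=R.from_quat([.979781801,-.200067674,0,.000737],scalar_first=False).as_matrix();print(M.round(3))
for p in((190,326),(188,300)):print(plane(t,p,0).round())
E
```

```text
L top [473.4 299.1  90. ] side [476.3 295.6  90. ] grip [532.7 332.8 110.9] gap 2.1 r 67.9 63.5 ang 31.5 gripxy [529.  330.5]
2 top [ 482.  -183.3   86. ] side [ 485.7 -187.8   86. ] grip [ 525.7 -157.   112.5] gap 0.1 r 50.7 50.5 ang 34.3 gripxy [ 525.6 -157.1]
3 top [512.7  57.6  82. ] side [515.1  56.8  82. ] grip [478.1  52.2 105.8] gap 0.8 r 36.1 37.5 ang -172.0 gripxy [476.7  52. ]
4 top [470.7 303.8  81. ] side [470.  301.8  81. ] grip [444.7 297.  100.5] gap 1.2 r 26.2 24.5 ang -167.3 gripxy [446.4 297.4]
blue [389.  36.  78.]
roll [373. 187.  41.]
cup [371. -72.  64.]
bottletop [670. 269. 187.]
bottle [663. 281.   0.]
[[ 0.92  -0.392 -0.   ]
 [-0.392 -0.92  -0.001]
 [ 0.     0.001 -1.   ]]
[315. 375.   0.]
[377. 386.   0.]
```

```bash
cat > go.py <<'E'
import sys;from h import *;from plant import robot
o=robot.get_obs();q=o["tcp_rot"];M=R.from_quat([*q[1:],q[0]]).as_matrix();p=o["ee_pos"]
print(o["clock"],p.round(1),"psi",np.degrees(np.arctan2(M[1,1],M[0,1])).round(1),"j6",o["joint_positions"][5].round(2),"gap",round(o["finger_gap"],1),o["ft_force"].round(1))
for a in sys.argv[1:]:
    x,y,z,f=map(float,a.split(","));f=np.radians(f)
    Y=np.array([np.cos(f),np.sin(f),0]);Z=np.array([0,0,-1.]);T=np.c_[np.cross(Y,Z),Y,Z]
    print(a,"lin",(M.T@(np.array([x,y,z])-p)/800).round(3).tolist(),"dr",(R.from_matrix(M.T@T).as_rotvec()/2).round(3).tolist())
E
python3 go.py 446,297,190,-168 446,297,150,-168
```

```text
0.1 [264.4 620.5 190. ] psi -113.1 j6 -0.29 gap 87.5 [-1.4 -0.3  0.5]
446,297,190,-168 lin [0.367, 0.283, 0.0] dr [0.001, -0.0, 0.479]
446,297,150,-168 lin [0.367, 0.283, 0.05] dr [0.001, -0.0, 0.479]
```

>>> carry_out(
  steps=[
    {"linear": [0.367, 0.283, 0], "dr": [0, 0, 0.479], "grip": 0.4},
    {"linear": [0.367, 0.283, 0], "dr": [0, 0, 0.479], "grip": 0.4},
    {"linear": [0.367, 0.283, 0], "dr": [0, 0, 0.479], "grip": 0.4},
    {"linear": [0.367, 0.283, 0], "dr": [0, 0, 0.479], "grip": 0.4},
    {"linear": [0.367, 0.283, 0], "dr": [0, 0, 0.479], "grip": 0.4},
    {"linear": [0.367, 0.283, 0], "dr": [0, 0, 0.479], "grip": 0.4},
    {"linear": [0.367, 0.283, 0], "dr": [0, 0, 0.479], "grip": 0.4},
    {"linear": [0.367, 0.283, 0], "dr": [0, 0, 0.479], "grip": 0.4},
    {"linear": [0.367, 0.283, 0], "dr": [0, 0, 0.479], "grip": 0.4},
    {"linear": [0.367, 0.283, 0], "dr": [0, 0, 0.479], "grip": 0.4},
    {"linear": [0.367, 0.283, 0.05], "dr": [0, 0, 0.479], "grip": 0.4},
    {"linear": [0.367, 0.283, 0.05], "dr": [0, 0, 0.479], "grip": 0.4},
    {"linear": [0.367, 0.283, 0.05], "dr": [0, 0, 0.479], "grip": 0.4},
  ],
)

```text
clock: 1.4
ee_pos: [445.4, 297.8, 150.7]
tcp_rot: [0.001, 0.778, -0.629, 0.0]
ft_force: [-0.1, -0.6, 1.9]
finger_gap: 35.3
gripper_force: 0.0
```

```bash
python3 go.py 446,297,99,-168; python3 - <<'E'
from h import *;from plant import robot
s=robot.snapshot("side");t=robot.snapshot("top")
cv2.imwrite("pics/a1.png",np.hstack([crop(s,240,130,100,120,4),crop(t,180,205,100,120,4)]))
E
```

```text
1.4 [445.4 297.8 150.7] psi -167.9 j6 -0.74 gap 35.3 [-0.1 -0.6  1.9]
446,297,99,-168 lin [0.001, -0.001, 0.065] dr [0.001, -0.001, 0.001]
```

View pics/a1.png

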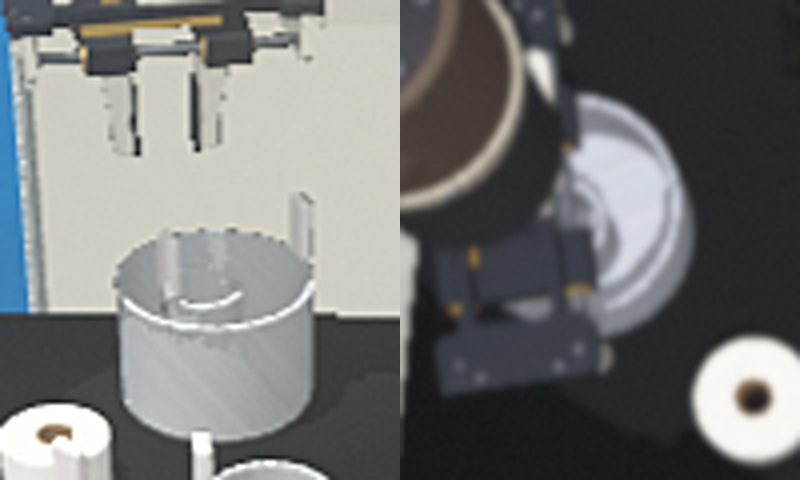

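The fingertips straddle the smallest's grip: the tip midpoint at crop x≈163 compares with the grip at 170. I'll descend, close and test with a small lift.

>>> carry_out(
  steps=[
    {"linear": [0, 0, 0.04], "dr": [0, 0, 0], "grip": 0.4},
    {"linear": [0, 0, 0.065], "dr": [0, 0, 0], "grip": 0.4},
    {"linear": [0, 0, 0.065], "dr": [0, 0, 0], "grip": 0.4},
    {"linear": [0, 0, 0.065], "dr": [0, 0, 0], "grip": 0},
    {"linear": [0, 0, 0.065], "dr": [0, 0, 0], "grip": 0},
    {"linear": [0, 0, 0.065], "dr": [0, 0, 0], "grip": 0},
    {"linear": [0, 0, 0.065], "dr": [0, 0, 0], "grip": 0},
    {"linear": [0, 0, 0.065], "dr": [0, 0, 0], "grip": 0},
    {"linear": [0, 0, 0.065], "dr": [0, 0, 0], "grip": 0},
    {"linear": [0, 0, 0.065], "dr": [0, 0, 0], "grip": 0},
    {"linear": [0, 0, 0.065], "dr": [0, 0, 0], "grip": 0},
    {"linear": [0, 0, 0.055], "dr": [0, 0, 0], "grip": 0},
    {"linear": [0, 0, 0.045], "dr": [0, 0, 0], "grip": 0},
    {"linear": [0, 0, 0.02], "dr": [0, 0, 0], "grip": 0},
    {"linear": [0, 0, -0.01], "dr": [0, 0, 0], "grip": 0},
    {"linear": [0, 0, -0.04], "dr": [0, 0, 0], "grip": 0},
    {"linear": [0, 0, -0.08], "dr": [0, 0, 0], "grip": 0},
    {"linear": [0, 0, -0.08], "dr": [0, 0, 0], "grip": 0},
  ],
)

```text
clock: 3.3
ee_pos: [448.1, 299.3, 220.4]
tcp_rot: [-0.004, 0.778, -0.629, 0.001]
ft_force: [-0.3, -0.1, 0.9]
finger_gap: 0.7
gripper_force: 0.0
```

```bash
python3 go.py 466.5,160,215,-168 466.5,160,96,-168 ; python3 - <<'E'
from h import *;from plant import robot
s=robot.snapshot("side");t=robot.snapshot("top")
cv2.imwrite("pics/a2.png",np.hstack([crop(s,240,110,100,140,4),crop(t,180,205,100,140,4)]))
E
```

```text
3.3 [448.1 299.3 220.4] psi -167.9 j6 -0.74 gap 0.7 [-0.3 -0.1  0.9]
466.5,160,215,-168 lin [0.175, 0.014, 0.006] dr [-0.004, 0.002, 0.001]
466.5,160,96,-168 lin [0.176, 0.015, 0.155] dr [-0.004, 0.002, 0.001]
```

View pics/a2.png

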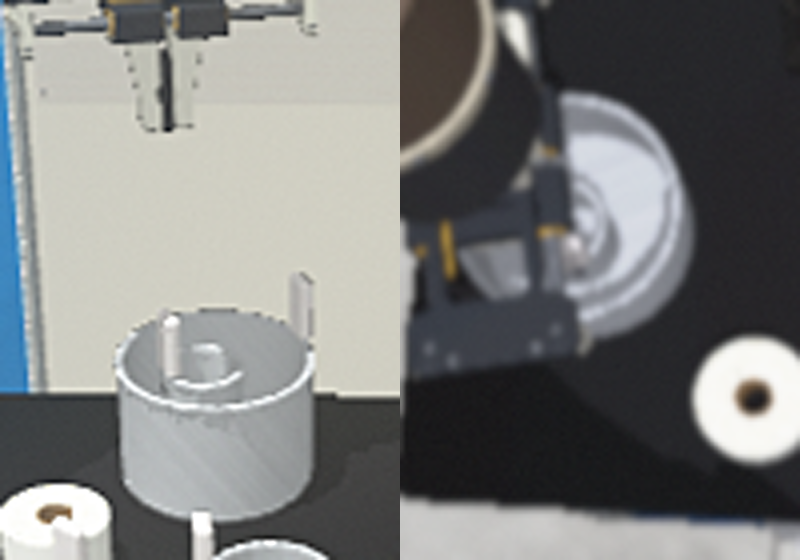

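The grasp missed: the fingers closed to 0.7 mm, while the smallest still stands upright in the largest, perhaps shifted a little toward -y. I'll check the camera offset against the TCP and re-measure.

```bash
python3 - <<'E'
from h import *;from plant import robot
s=robot.snapshot("side");t=robot.snapshot("top");p=robot.get_obs()["ee_pos"]
print("tcp px side",px(s,p).round(1),"top",px(t,p).round(1))
for n,z in(("old grip",(446,297,111)),):
  print(n,px(s,z).round(1),px(t,z).round(1))
C=lambda x,y,X,Y:np.array([X+(x+.5)/4-.5,Y+(y+.5)/4-.5])
# side: grip top face centre (172,318), grip centre (171,347)
for z,q in((126,(172,318)),(104,(171,347))): print("side grip on z",z,plane(s,C(*q,240,110),z).round(1))
print("side rim", plane(s,C(204,367,240,110),81).round(1))
a=t["image"][205:300,180:250].astype(int)
m=(a.min(2)>200).astype(np.uint8)
cv2.imwrite("pics/a3.png",np.hstack([crop(t,205,230,50,60,8),crop(s,262,172,50,60,8)]))
E
```

```text
tcp px side [280.6 156.2] top [211.6 258.5]
old grip [282.  192.3] [219.7 266.6]
side grip on z 126 [448.7 287.2 126. ]
side grip on z 104 [447.4 287.9 104. ]
side rim [468.  301.8  81. ]
```

View pics/a3.png

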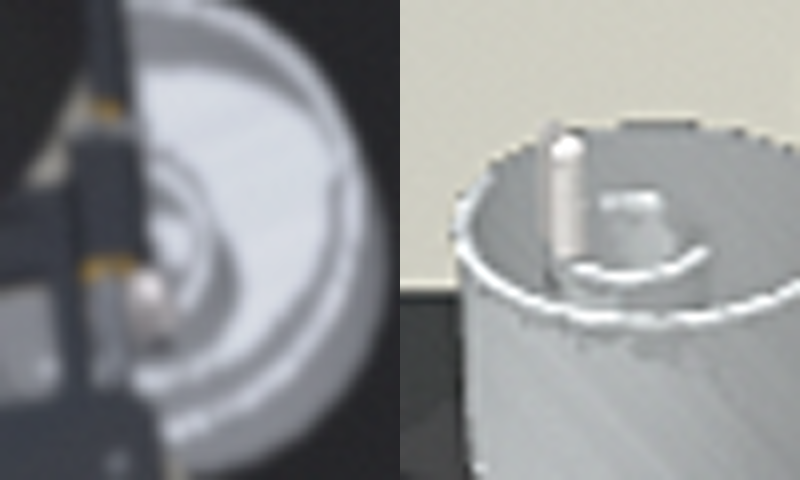

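```bash
python3 go.py; python3 - <<'E'
from h import *;from plant import robot
s=robot.snapshot("side");t=robot.snapshot("top");o=robot.get_obs();p=o["ee_pos"]
print(p,o["tcp_rot"],px(s,p),px(t,p)); print("a1 proj",px(s,(445.4,297.8,150.7)),"start proj",px(s,(264.4,620.5,190)),px(t,(264.4,620.5,190)))
im=s["image"].copy()
c=crop(s,245,90,80,130,4);u=crop(t,180,210,80,130,4)
for i,(S,x,y) in zip((c,u),((s,245,90),(t,180,210))):
    for k in(0,-60):
        q=px(S,p-[0,0,k]);q=((q-[x,y]+.5)*4).astype(int);cv2.circle(i,tuple(map(int,q)),4,(0,0,255),1)
    
cv2.imwrite("pics/a4.png",np.hstack([c,u]))
E
```

```text
3.5 [445.6 297.3 214.6] psi -168.0 j6 -0.74 gap 0.6 [ 0.4  0.4 -0.6]
[445.60124026 297.18280007 214.14656912] [ 7.10032266e-04  7.77301100e-01 -6.29128361e-01 -3.33035372e-05] [280.59420928 156.41239987] [211.65855587 258.50902471]
a1 proj [281.28770333 178.72715609] start proj [226.99369196 116.93395214] [ 50.6043565  337.36783118]
```

View pics/a4.png

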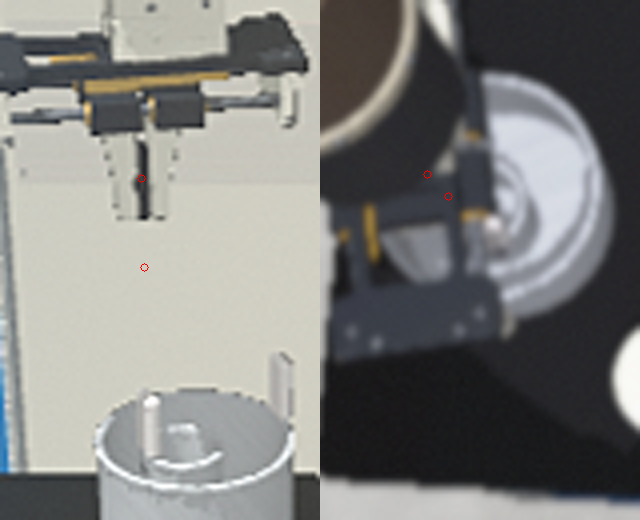

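The side view shows the closed fingertips at about (280,144), while the reported TCP projects to (280.6,156), so the tips look about 35 mm high (or offset in y). I'll triangulate the orange marks on the finger carriages to decide which.

```bash
python3 - <<'E'
from h import *;import pickle
d=pickle.load(open("s0.pkl","rb"));t,s=d["top"],d["side"]
for a in((267.2,116),(282.3,116)):
    for b in((218.5,263),(217.4,243.6)):
        print(a,b,tri(s,a,t,b)[0].round(),round(tri(s,a,t,b)[1],1))
print(plane(s,(279.9,143.9),214),plane(s,(279.9,143.9),249))
# start picture: fingertips, dark/white pixels; enlarged both views
c=crop(s,185,50,80,75,5);u=crop(t,0,295,80,95,5)[:375]
for i,S,x,y in((c,s,185,50),(u,t,0,295)):
    q=(px(S,(264.4,620.5,190))-[x,y]+.5)*5;cv2.circle(i,tuple(map(int,q)),5,(0,0,255),1)
cv2.imwrite("pics/a5.png",np.hstack([c,u]))
E
```

```text
(267.2, 116) (218.5, 263) [418. 261. 334.] 3.1
(267.2, 116) (217.4, 243.6) [436. 261. 339.] 33.4
(282.3, 116) (218.5, 263) [437. 264. 329.] 37.5
(282.3, 116) (217.4, 243.6) [455. 266. 333.] 0.6
[439.57323241 373.17366301 214.        ] [445.06090143 295.29173081 249.        ]
```

View pics/a5.png

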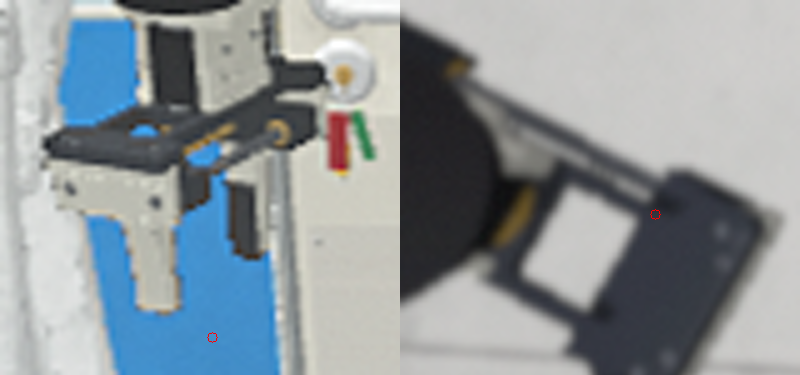

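The stripes put the gripper's y where it should be, with the carriages about 35 mm higher than they should be. So the real fingertips sit about 34 mm above the reported TCP, and the start picture shows the same 11 px offset. I'll plan with tip z = reported z + 34, descending gently while watching the force.

>>> carry_out(
  steps=[
    {"linear": [0, 0, 0.05], "dr": [0, 0, 0], "grip": 0.35},
    {"linear": [0, 0, 0.1], "dr": [0, 0, 0], "grip": 0.35},
    {"linear": [0, 0, 0.14], "dr": [0, 0, 0], "grip": 0.35},
    {"linear": [0, 0, 0.155], "dr": [0, 0, 0], "grip": 0.35},
    {"linear": [0, 0, 0.165], "dr": [0, 0, 0], "grip": 0.35},
    {"linear": [0, 0, 0.175], "dr": [0, 0, 0], "grip": 0.35},
    {"linear": [0, 0, 0.182], "dr": [0, 0, 0], "grip": 0.35},
    {"linear": [0, 0, 0.182], "dr": [0, 0, 0], "grip": 0.35},
  ],
)

```text
clock: 4.4
ee_pos: [446.1, 297.7, 69.3]
tcp_rot: [-0.0, 0.777, -0.629, -0.0]
ft_force: [-0.6, 1.1, -0.0]
finger_gap: 30.9
gripper_force: 0.0
```

>>> carry_out(
  steps=[
    {"linear": [0, 0, 0], "dr": [0, 0, 0], "grip": 0},
    {"linear": [0, 0, 0], "dr": [0, 0, 0], "grip": 0},
    {"linear": [0, 0, 0], "dr": [0, 0, 0], "grip": 0},
    {"linear": [0, 0, 0], "dr": [0, 0, 0], "grip": 0},
    {"linear": [0, 0, 0], "dr": [0, 0, 0], "grip": 0},
    {"linear": [0, 0, 0], "dr": [0, 0, 0], "grip": 0},
  ],
)

```text
clock: 5.0
ee_pos: [446.5, 298.1, 69.9]
tcp_rot: [-0.001, 0.777, -0.629, 0.0]
ft_force: [1.1, 0.5, 3.6]
finger_gap: 10.1
gripper_force: 29.9
```

The gap is 10.1 mm at 29.9 N, so the smallest's grip is held. I'll lift it clear.

>>> carry_out(
  steps=[
    {"linear": [0, 0, -0.01], "dr": [0, 0, 0], "grip": 0},
    {"linear": [0, 0, -0.03], "dr": [0, 0, 0], "grip": 0},
    {"linear": [0, 0, -0.06], "dr": [0, 0, 0], "grip": 0},
    {"linear": [0, 0, -0.09], "dr": [0, 0, 0], "grip": 0},
    {"linear": [0, 0, -0.12], "dr": [0, 0, 0], "grip": 0},
    {"linear": [0, 0, -0.15], "dr": [0, 0, 0], "grip": 0},
    {"linear": [0, 0, -0.16], "dr": [0, 0, 0], "grip": 0},
    {"linear": [0, 0, -0.16], "dr": [0, 0, 0], "grip": 0},
  ],
)

```text
clock: 5.8
ee_pos: [446.0, 297.8, 198.2]
tcp_rot: [-0.001, 0.777, -0.629, -0.0]
ft_force: [-0.5, 0.6, -0.2]
finger_gap: 9.8
gripper_force: 29.9
```

```bash
python3 go.py 466.5,160,197,-168; python3 - <<'E'
from h import *;from plant import robot
s=robot.snapshot("side");t=robot.snapshot("top")
cv2.imwrite("pics/a6.png",np.hstack([crop(s,240,110,100,140,4),crop(t,180,205,100,140,4)]))
E
```

```text
5.8 [446.  297.8 198.2] psi -168.0 j6 -0.74 gap 9.8 [-0.5  0.6 -0.2]
466.5,160,197,-168 lin [0.174, 0.011, 0.001] dr [-0.001, 0.001, 0.0]
```

View pics/a6.png

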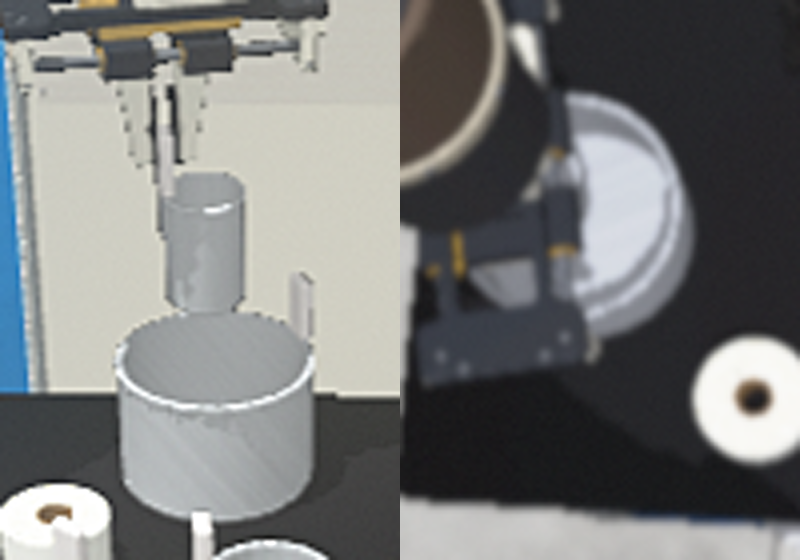

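The smallest hangs upright, clear of the largest's rim. I'll stage it at about (490,165).

>>> carry_out(
  steps=[
    {"linear": [0.02, 0.001, 0], "dr": [0, 0, 0], "grip": 0},
    {"linear": [0.06, 0.004, 0], "dr": [0, 0, 0], "grip": 0},
    {"linear": [0.11, 0.007, 0], "dr": [0, 0, 0], "grip": 0},
    {"linear": [0.15, 0.01, 0], "dr": [0, 0, 0], "grip": 0},
    {"linear": [0.174, 0.011, 0], "dr": [0, 0, 0], "grip": 0},
    {"linear": [0.174, 0.011, 0.02], "dr": [0, 0, 0], "grip": 0},
    {"linear": [0.174, 0.011, 0.06], "dr": [0, 0, 0], "grip": 0},
    {"linear": [0.174, 0.011, 0.1], "dr": [0, 0, 0], "grip": 0},
    {"linear": [0.174, 0.011, 0.13], "dr": [0, 0, 0], "grip": 0},
    {"linear": [0.174, 0.011, 0.15], "dr": [0, 0, 0], "grip": 0},
    {"linear": [0.174, 0.011, 0.157], "dr": [0, 0, 0], "grip": 0},
    {"linear": [0.174, 0.011, 0.16], "dr": [0, 0, 0], "grip": 0},
    {"linear": [0.174, 0.011, 0.162], "dr": [0, 0, 0], "grip": 0},
    {"linear": [0.174, 0.011, 0.163], "dr": [0, 0, 0], "grip": 0},
    {"linear": [0.174, 0.011, 0.163], "dr": [0, 0, 0], "grip": 0},
  ],
)

```text
clock: 7.4
ee_pos: [466.7, 159.8, 67.5]
tcp_rot: [-0.001, 0.777, -0.629, 0.0]
ft_force: [-0.1, 0.4, -1.1]
finger_gap: 9.8
gripper_force: 29.9
```

>>> carry_out(
  steps=[
    {"linear": [0, 0, 0.001], "dr": [0, 0, 0], "grip": 0},
    {"linear": [0, 0, 0.001], "dr": [0, 0, 0], "grip": 0.35},
    {"linear": [0, 0, 0.001], "dr": [0, 0, 0], "grip": 0.35},
    {"linear": [0, 0, 0.001], "dr": [0, 0, 0], "grip": 0.35},
    {"linear": [0, 0, 0.001], "dr": [0, 0, 0], "grip": 0.35},
    {"linear": [0, 0, -0.02], "dr": [0, 0, 0], "grip": 0.35},
    {"linear": [0, 0, -0.06], "dr": [0, 0, 0], "grip": 0.35},
    {"linear": [0, 0, -0.1], "dr": [0, 0, 0], "grip": 0.35},
    {"linear": [0, 0, -0.1], "dr": [0, 0, 0], "grip": 0.35},
  ],
)

```text
clock: 8.3
ee_pos: [468.9, 161.1, 151.1]
tcp_rot: [-0.003, 0.778, -0.629, 0.001]
ft_force: [-0.8, 0.5, 0.0]
finger_gap: 30.6
gripper_force: 0.0
```

```bash
python3 go.py 525.6,-157,150,-146 525.6,-157,73,-146
```

```text
8.3 [468.9 161.1 151.1] psi -167.9 j6 -0.52 gap 30.6 [-0.8  0.5  0. ]
525.6,-157,150,-146 lin [0.404, 0.014, 0.0] dr [-0.004, 0.001, -0.191]
525.6,-157,73,-146 lin [0.404, 0.015, 0.097] dr [-0.004, 0.001, -0.191]
```

>>> carry_out(
  steps=[
    {"linear": [0.403, 0.011, 0], "dr": [0, 0, -0.191], "grip": 0.4},
    {"linear": [0.403, 0.011, 0], "dr": [0, 0, -0.191], "grip": 0.4},
    {"linear": [0.403, 0.011, 0], "dr": [0, 0, -0.191], "grip": 0.4},
    {"linear": [0.403, 0.011, 0], "dr": [0, 0, -0.191], "grip": 0.4},
    {"linear": [0.403, 0.011, 0], "dr": [0, 0, -0.191], "grip": 0.4},
    {"linear": [0.403, 0.011, 0], "dr": [0, 0, -0.191], "grip": 0.4},
    {"linear": [0.403, 0.011, 0], "dr": [0, 0, -0.191], "grip": 0.4},
    {"linear": [0.403, 0.011, 0], "dr": [0, 0, -0.191], "grip": 0.4},
    {"linear": [0.403, 0.011, 0.03], "dr": [0, 0, -0.191], "grip": 0.4},
    {"linear": [0.403, 0.011, 0.07], "dr": [0, 0, -0.191], "grip": 0.4},
    {"linear": [0.403, 0.011, 0.095], "dr": [0, 0, -0.191], "grip": 0.4},
    {"linear": [0.403, 0.011, 0.104], "dr": [0, 0, -0.191], "grip": 0.4},
    {"linear": [0.403, 0.011, 0.104], "dr": [0, 0, -0.191], "grip": 0.4},
    {"linear": [0.403, 0.011, 0.104], "dr": [0, 0, -0.191], "grip": 0},
    {"linear": [0.403, 0.011, 0.104], "dr": [0, 0, -0.191], "grip": 0},
    {"linear": [0.403, 0.011, 0.104], "dr": [0, 0, -0.191], "grip": 0},
    {"linear": [0.403, 0.011, 0.104], "dr": [0, 0, -0.191], "grip": 0},
    {"linear": [0.403, 0.011, 0.104], "dr": [0, 0, -0.191], "grip": 0},
    {"linear": [0.403, 0.011, 0.104], "dr": [0, 0, -0.191], "grip": 0},
    {"linear": [0.403, 0.011, 0.104], "dr": [0, 0, -0.191], "grip": 0},
  ],
)

```text
clock: 10.3
ee_pos: [526.0, -157.5, 64.3]
tcp_rot: [-0.0, 0.883, -0.47, 0.001]
ft_force: [1.8, 1.5, 4.9]
finger_gap: 9.7
gripper_force: 30.0
```

```bash
python3 go.py
```

```text
10.3 [ 526.  -157.5   64.3] psi -146.1 j6 0.53 gap 9.7 [1.8 1.5 4.9]
```

The second's grip is held (9.7 mm, 30 N). I'll lift to about 150 mm underside.

>>> carry_out(
  steps=[
    {"linear": [0, 0, -0.01], "dr": [0, 0, 0], "grip": 0},
    {"linear": [0, 0, -0.03], "dr": [0, 0, 0], "grip": 0},
    {"linear": [0, 0, -0.06], "dr": [0, 0, 0], "grip": 0},
    {"linear": [0, 0, -0.09], "dr": [0, 0, 0], "grip": 0},
    {"linear": [0, 0, -0.13], "dr": [0, 0, 0], "grip": 0},
    {"linear": [0, 0, -0.17], "dr": [0, 0, 0], "grip": 0},
    {"linear": [0, 0, -0.19], "dr": [0, 0, 0], "grip": 0},
    {"linear": [0, 0, -0.19], "dr": [0, 0, 0], "grip": 0},
    {"linear": [0, 0, -0.19], "dr": [0, 0, 0], "grip": 0},
  ],
)

```text
clock: 11.2
ee_pos: [523.9, -157.3, 214.8]
tcp_rot: [0.0, 0.883, -0.47, -0.001]
ft_force: [0.6, -0.7, -2.5]
finger_gap: 9.8
gripper_force: 30.0
```

```bash
python3 go.py 450,339,215,-59 ; python3 -c "
from plant import robot
print(robot.get_obs()['joint_positions'])"
```

```text
11.2 [ 523.9 -157.3  214.8] psi -146.1 j6 0.53 gap 9.8 [ 0.6 -0.7 -2.5]
450,339,215,-59 lin [-0.567, -0.269, 0.0] dr [-0.0, 0.001, -0.76]
[ 6.58230007e-02  1.34021277e-01 -2.32908769e-01 -9.33369350e-04
 -1.20538076e+00  5.26045264e-01]
```

>>> carry_out(
  steps=[
    {"linear": [-0.017, -0.008, 0], "dr": [0, 0, -0.023], "grip": 0},
    {"linear": [-0.051, -0.024, 0], "dr": [0, 0, -0.068], "grip": 0},
    {"linear": [-0.096, -0.046, 0], "dr": [0, 0, -0.129], "grip": 0},
    {"linear": [-0.147, -0.07, 0], "dr": [0, 0, -0.198], "grip": 0},
    {"linear": [-0.198, -0.094, 0], "dr": [0, 0, -0.266], "grip": 0},
    {"linear": [-0.249, -0.118, 0], "dr": [0, 0, -0.334], "grip": 0},
    {"linear": [-0.3, -0.143, 0], "dr": [0, 0, -0.403], "grip": 0},
    {"linear": [-0.352, -0.167, 0], "dr": [0, 0, -0.471], "grip": 0},
    {"linear": [-0.403, -0.191, 0], "dr": [0, 0, -0.54], "grip": 0},
    {"linear": [-0.454, -0.215, 0], "dr": [0, 0, -0.608], "grip": 0},
    {"linear": [-0.499, -0.237, 0], "dr": [0, 0, -0.669], "grip": 0},
    {"linear": [-0.533, -0.253, 0], "dr": [0, 0, -0.714], "grip": 0},
    {"linear": [-0.556, -0.264, 0], "dr": [0, 0, -0.745], "grip": 0},
    {"linear": [-0.567, -0.269, 0], "dr": [0, 0, -0.76], "grip": 0},
    {"linear": [-0.567, -0.269, 0], "dr": [0, 0, -0.76], "grip": 0},
    {"linear": [-0.567, -0.269, 0], "dr": [0, 0, -0.76], "grip": 0},
    {"linear": [-0.567, -0.269, 0], "dr": [0, 0, -0.76], "grip": 0},
  ],
)

```text
clock: 12.9
ee_pos: [450.3, 338.0, 215.5]
tcp_rot: [0.0, 0.964, 0.267, -0.0]
ft_force: [-0.1, 0.2, -1.3]
finger_gap: 9.8
gripper_force: 30.0
```

```bash
python3 go.py 450,339,105,-59 450,339,68,-59; python3 - <<'E'
from h import *;from plant import robot
import pickle
s=robot.snapshot("side");t=robot.snapshot("top");pickle.dump((s,t),open("s1.pkl","wb"))
# held second: grey extents in side view on the columns around it
g=s["image"].astype(int);c=(474.8,297.5)
print("expected L rim px",px(s,(*c,90)),"second base centre",px(s,(*c,152)),"second rim centre",px(s,(*c,238)))
old=pickle.load(open("s0.pkl","rb"))["side"]["image"].astype(int)
m=(abs(g-old).max(2)>25).astype(np.uint8)
for r in range(110,200,6):
    x=np.flatnonzero(m[r,240:345])+240
    print(r,(x.min(),x.max()) if len(x) else None,end="; ")
print();print(px(s,(c[0]-52,c[1],152))-px(s,(c[0]+52,c[1],152)))
E
```

```text
12.9 [450.3 338.  215.5] psi -59.1 j6 1.12 gap 9.8 [-0.1  0.2 -1.3]
450,339,105,-59 lin [0.0, -0.001, 0.138] dr [0.0, 0.0, -0.001]
450,339,68,-59 lin [0.0, -0.001, 0.184] dr [0.0, 0.0, -0.001]
expected L rim px [293.06911738 199.2557727 ] second base centre [292.63940063 178.40435158] second rim centre [292.00652846 147.69508917]
110 (np.int64(265), np.int64(308)); 116 (np.int64(273), np.int64(311)); 122 (np.int64(277), np.int64(304)); 128 (np.int64(280), np.int64(291)); 134 (np.int64(276), np.int64(291)); 140 None; 146 (np.int64(272), np.int64(310)); 152 (np.int64(270), np.int64(312)); 158 (np.int64(272), np.int64(311)); 164 (np.int64(272), np.int64(311)); 170 (np.int64(271), np.int64(311)); 176 (np.int64(273), np.int64(311)); 182 (np.int64(274), np.int64(316)); 188 (np.int64(279), np.int64(315)); 194 (np.int64(279), np.int64(312)); 
[-40.22838512  -0.25029216]
```

The held second is vertical, spanning columns 271–311.5 in the side view. Its centre is within 2 mm of the largest's axis, so I'll lower it in.

>>> carry_out(
  steps=[
    {"linear": [0.001, 0, 0.02], "dr": [0, 0, 0], "grip": 0},
    {"linear": [0.001, 0, 0.05], "dr": [0, 0, 0], "grip": 0},
    {"linear": [0.001, 0, 0.08], "dr": [0, 0, 0], "grip": 0},
    {"linear": [0.001, 0, 0.1], "dr": [0, 0, 0], "grip": 0},
    {"linear": [0.001, 0, 0.115], "dr": [0, 0, 0], "grip": 0},
    {"linear": [0.001, 0, 0.13], "dr": [0, 0, 0], "grip": 0},
    {"linear": [0.001, 0, 0.138], "dr": [0, 0, 0], "grip": 0},
  ],
)

```text
clock: 13.7
ee_pos: [451.1, 339.0, 104.5]
tcp_rot: [0.0, 0.964, 0.267, -0.0]
ft_force: [0.5, -0.1, -2.4]
finger_gap: 10.0
gripper_force: 30.0
```

>>> carry_out(
  steps=[
    {"linear": [0, 0, 0.015], "dr": [0, 0, 0], "grip": 0},
    {"linear": [0, 0, 0.028], "dr": [0, 0, 0], "grip": 0},
    {"linear": [0, 0, 0.036], "dr": [0, 0, 0], "grip": 0},
    {"linear": [0, 0, 0.041], "dr": [0, 0, 0], "grip": 0},
    {"linear": [0, 0, 0.044], "dr": [0, 0, 0], "grip": 0},
    {"linear": [0, 0, 0.046], "dr": [0, 0, 0], "grip": 0},
    {"linear": [0, 0, 0.046], "dr": [0, 0, 0], "grip": 0},
    {"linear": [0, 0, 0.046], "dr": [0, 0, 0], "grip": 0},
  ],
)

```text
clock: 14.5
ee_pos: [451.3, 339.6, 68.8]
tcp_rot: [-0.0, 0.964, 0.267, 0.0]
ft_force: [0.7, 0.6, -1.9]
finger_gap: 9.9
gripper_force: 30.0
```

>>> carry_out(
  steps=[
    {"linear": [0, 0, 0.001], "dr": [0, 0, 0], "grip": 0},
    {"linear": [0, 0, 0.002], "dr": [0, 0, 0], "grip": 0},
    {"linear": [0, 0, 0.003], "dr": [0, 0, 0], "grip": 0},
    {"linear": [0, 0, 0.003], "dr": [0, 0, 0], "grip": 0},
  ],
)

```text
clock: 14.9
ee_pos: [451.3, 339.7, 67.4]
tcp_rot: [-0.0, 0.964, 0.268, 0.0]
ft_force: [-4.2, 0.3, 7.8]
finger_gap: 9.5
gripper_force: 30.0
```

Touchdown (7.8 N). I'll release it and rise.

>>> carry_out(
  steps=[
    {"linear": [0, 0, 0.001], "dr": [0, 0, 0], "grip": 0.05},
    {"linear": [0, 0, 0.001], "dr": [0, 0, 0], "grip": 0.3},
    {"linear": [0, 0, 0.001], "dr": [0, 0, 0], "grip": 0.3},
    {"linear": [0, 0, 0.001], "dr": [0, 0, 0], "grip": 0.3},
    {"linear": [0, 0, 0.001], "dr": [0, 0, 0], "grip": 0.3},
    {"linear": [0, 0, -0.02], "dr": [0, 0, 0], "grip": 0.3},
    {"linear": [0, 0, -0.06], "dr": [0, 0, 0], "grip": 0.3},
    {"linear": [0, 0, -0.1], "dr": [0, 0, 0], "grip": 0.3},
    {"linear": [0, 0, -0.1], "dr": [0, 0, 0], "grip": 0.3},
    {"linear": [0, 0, -0.1], "dr": [0, 0, 0], "grip": 0.3},
  ],
)

```text
clock: 15.9
ee_pos: [451.3, 339.7, 146.7]
tcp_rot: [-0.001, 0.964, 0.267, 0.001]
ft_force: [-0.7, -0.2, -1.3]
finger_gap: 26.1
gripper_force: 0.0
```

```bash
python3 go.py 476.7,52,150,-172 476.7,52,62,-172; python3 - <<'E'
from h import *;from plant import robot
import pickle
s=robot.snapshot("side");t=robot.snapshot("top");pickle.dump((s,t),open("s2.pkl","wb"))
old=pickle.load(open("s0.pkl","rb"))
# white grips (bright, unsaturated) now
for n,v,r in(("side",s,(262,165,325,215)),):
    g=cv2.cvtColor(v["image"],cv2.COLOR_BGR2HSV)
    m=((g[...,2]>200)&(g[...,1]<35)).astype(np.uint8)
    _,_,st,c=cv2.connectedComponentsWithStats(m[r[1]:r[3],r[0]:r[2]])
    for a,b in zip(st[1:],c[1:]):
        if a[4]>=8: print(n,a[:2]+r[:2],a[2:],(b+r[:2]).round(1))
c=(474.8,297.5);u=lambda a,k:np.array([c[0]+k*np.cos(np.radians(a)),c[1]+k*np.sin(np.radians(a))])
print("expect second grip side",px(s,(*u(121,50.5),119)),"rim",px(s,(*c,89)))
E
```

```text
15.9 [451.3 339.7 146.7] psi -59.0 j6 1.12 gap 26.1 [-0.7 -0.2 -1.3]
476.7,52,150,-172 lin [-0.158, 0.325, -0.005] dr [-0.001, -0.0, 0.986]
476.7,52,62,-172 lin [-0.158, 0.325, 0.105] dr [-0.001, -0.0, 0.986]
side [262 165] [  63   48 1873] [292.2 182. ]
side [290 191] [5 2 8] [292.  191.4]
expect second grip side [283.77383948 181.74374997] rim [293.07587674 199.58376174]
```

>>> carry_out(
  steps=[
    {"linear": [-0.158, 0.325, -0.005], "dr": [0, 0, 0.986], "grip": 0.35},
    {"linear": [-0.158, 0.325, -0.005], "dr": [0, 0, 0.986], "grip": 0.35},
    {"linear": [-0.158, 0.325, -0.005], "dr": [0, 0, 0.986], "grip": 0.35},
    {"linear": [-0.158, 0.325, -0.005], "dr": [0, 0, 0.986], "grip": 0.35},
    {"linear": [-0.158, 0.325, -0.005], "dr": [0, 0, 0.986], "grip": 0.35},
    {"linear": [-0.158, 0.325, -0.005], "dr": [0, 0, 0.986], "grip": 0.35},
    {"linear": [-0.158, 0.325, -0.005], "dr": [0, 0, 0.986], "grip": 0.35},
    {"linear": [-0.158, 0.325, -0.005], "dr": [0, 0, 0.986], "grip": 0.35},
    {"linear": [-0.158, 0.325, -0.005], "dr": [0, 0, 0.986], "grip": 0.35},
    {"linear": [-0.158, 0.325, -0.005], "dr": [0, 0, 0.986], "grip": 0.35},
    {"linear": [-0.158, 0.325, -0.005], "dr": [0, 0, 0.986], "grip": 0.35},
    {"linear": [-0.158, 0.325, -0.005], "dr": [0, 0, 0.986], "grip": 0.35},
    {"linear": [-0.158, 0.325, -0.005], "dr": [0, 0, 0.986], "grip": 0.35},
    {"linear": [-0.158, 0.325, -0.005], "dr": [0, 0, 0.986], "grip": 0.35},
    {"linear": [-0.158, 0.325, -0.005], "dr": [0, 0, 0.986], "grip": 0.35},
    {"linear": [-0.158, 0.325, -0.005], "dr": [0, 0, 0.986], "grip": 0.35},
    {"linear": [-0.158, 0.325, -0.005], "dr": [0, 0, 0.986], "grip": 0.35},
  ],
)

```text
clock: 17.7
ee_pos: [476.6, 51.3, 149.9]
tcp_rot: [0.0, 0.756, -0.655, -0.0]
ft_force: [-0.2, -0.2, 0.4]
finger_gap: 30.3
gripper_force: 0.0
```

```bash
python3 go.py 476.7,52,62,-172; python3 - <<'E'
from h import *;from plant import robot
import pickle
s=robot.snapshot("side");t=robot.snapshot("top")
# second now in largest, uncovered in top view?
cv2.imwrite("pics/b1.png",np.hstack([np.vstack([crop(t,185,215,75,75,4),crop(t,255,200,75,75,4)]),np.vstack([crop(s,255,165,75,75,4),crop(s,255,205,75,75,4)])]))
E
```

```text
17.7 [476.6  51.3 149.9] psi -171.9 j6 -0.38 gap 30.3 [-0.2 -0.2  0.4]
476.7,52,62,-172 lin [-0.001, -0.0, 0.11] dr [0.0, -0.0, 0.001]
```

View pics/b1.png

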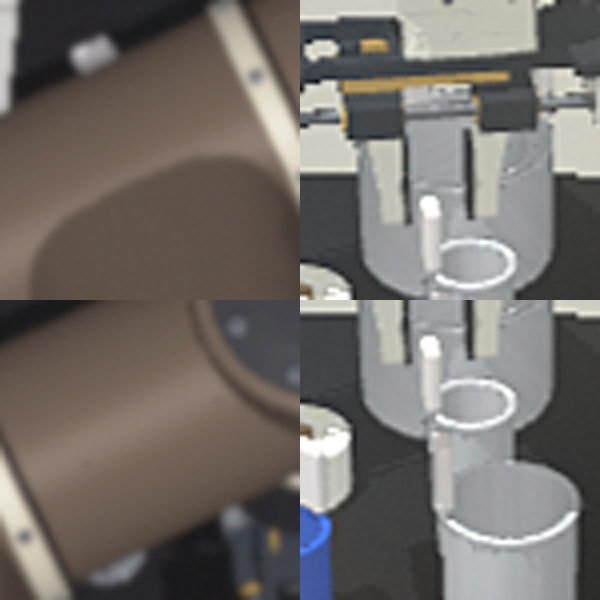

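The arm blocks the top view. In the side view the smallest stands upright at the staging spot and the fingers are centred on the third's grip. I'll grasp the third.

>>> carry_out(
  steps=[
    {"linear": [-0.001, 0, 0.05], "dr": [0, 0, 0], "grip": 0.35},
    {"linear": [-0.001, 0, 0.09], "dr": [0, 0, 0], "grip": 0.35},
    {"linear": [-0.001, 0, 0.11], "dr": [0, 0, 0], "grip": 0.35},
    {"linear": [-0.001, 0, 0.11], "dr": [0, 0, 0], "grip": 0.35},
    {"linear": [-0.001, 0, 0.11], "dr": [0, 0, 0], "grip": 0},
    {"linear": [-0.001, 0, 0.11], "dr": [0, 0, 0], "grip": 0},
    {"linear": [-0.001, 0, 0.11], "dr": [0, 0, 0], "grip": 0},
    {"linear": [-0.001, 0, 0.11], "dr": [0, 0, 0], "grip": 0},
    {"linear": [-0.001, 0, 0.11], "dr": [0, 0, 0], "grip": 0},
    {"linear": [-0.001, 0, 0.11], "dr": [0, 0, 0], "grip": 0},
  ],
)

```text
clock: 18.8
ee_pos: [477.6, 52.5, 63.2]
tcp_rot: [-0.001, 0.755, -0.656, 0.001]
ft_force: [-0.8, -0.0, 6.5]
finger_gap: 9.9
gripper_force: 30.0
```

```bash
python3 go.py
```

```text
18.8 [477.6  52.5  63.2] psi -172.0 j6 -0.38 gap 9.9 [-0.8 -0.   6.5]
```

>>> carry_out(
  steps=[
    {"linear": [0, 0, -0.01], "dr": [0, 0, 0], "grip": 0},
    {"linear": [0, 0, -0.03], "dr": [0, 0, 0], "grip": 0},
    {"linear": [0, 0, -0.06], "dr": [0, 0, 0], "grip": 0},
    {"linear": [0, 0, -0.1], "dr": [0, 0, 0], "grip": 0},
    {"linear": [0, 0, -0.14], "dr": [0, 0, 0], "grip": 0},
    {"linear": [0, 0, -0.18], "dr": [0, 0, 0], "grip": 0},
    {"linear": [0, 0, -0.197], "dr": [0, 0, 0], "grip": 0},
    {"linear": [0, 0, -0.197], "dr": [0, 0, 0], "grip": 0},
    {"linear": [0, 0, -0.197], "dr": [0, 0, 0], "grip": 0},
    {"linear": [0, 0, -0.197], "dr": [0, 0, 0], "grip": 0},
  ],
)

```text
clock: 19.8
ee_pos: [475.6, 51.9, 218.3]
tcp_rot: [0.001, 0.755, -0.656, -0.001]
ft_force: [0.3, 1.5, -1.8]
finger_gap: 10.0
gripper_force: 30.0
```

```bash
python3 go.py 441.5,291.3,219,-172
```

```text
19.8 [475.6  51.9 218.3] psi -172.0 j6 -0.38 gap 10.0 [ 0.3  1.5 -1.8]
441.5,291.3,219,-172 lin [-0.302, 0.001, -0.001] dr [0.001, -0.0, 0.0]
```

>>> carry_out(
  steps=[
    {"linear": [-0.02, 0, 0], "dr": [0, 0, 0], "grip": 0},
    {"linear": [-0.06, 0, 0], "dr": [0, 0, 0], "grip": 0},
    {"linear": [-0.11, 0, 0], "dr": [0, 0, 0], "grip": 0},
    {"linear": [-0.16, 0, 0], "dr": [0, 0, 0], "grip": 0},
    {"linear": [-0.21, 0, 0], "dr": [0, 0, 0], "grip": 0},
    {"linear": [-0.25, 0, 0], "dr": [0, 0, 0], "grip": 0},
    {"linear": [-0.28, 0, 0], "dr": [0, 0, 0], "grip": 0},
    {"linear": [-0.295, 0, 0], "dr": [0, 0, 0], "grip": 0},
    {"linear": [-0.302, 0.001, 0], "dr": [0, 0, 0], "grip": 0},
    {"linear": [-0.302, 0.001, 0], "dr": [0, 0, 0], "grip": 0},
    {"linear": [-0.302, 0.001, 0], "dr": [0, 0, 0], "grip": 0},
    {"linear": [-0.302, 0.001, 0], "dr": [0, 0, 0], "grip": 0},
  ],
)

```text
clock: 21.0
ee_pos: [442.3, 290.4, 219.7]
tcp_rot: [-0.0, 0.755, -0.656, 0.0]
ft_force: [-0.7, -1.1, -1.1]
finger_gap: 10.0
gripper_force: 30.0
```

```bash
python3 go.py 441.5,291.3,105,-172 441.5,291.3,69,-172; python3 - <<'E'
from h import *;from plant import robot
import pickle
s=robot.snapshot("side");g=s["image"].astype(int)
old=pickle.load(open("s0.pkl","rb"))["side"]["image"].astype(int)
m=(abs(g-old).max(2)>25).astype(np.uint8)
c=(477.3,296.4);print(px(s,(*c,157)),px(s,(*c,239)),px(s,(c[0]-39,c[1],190))[0],px(s,(c[0]+39,c[1],190))[0])
for r in range(138,200,5):
    x=np.flatnonzero(m[r,250:335])+250
    print(r,(int(x.min()),int(x.max())) if len(x) else None,end="; ")
E
```

```text
21.0 [442.3 290.4 219.7] psi -172.0 j6 -0.81 gap 10.0 [-0.7 -1.1 -1.1]
441.5,291.3,105,-172 lin [-0.001, 0.001, 0.143] dr [-0.0, -0.0, -0.0]
441.5,291.3,69,-172 lin [-0.001, 0.001, 0.188] dr [-0.0, -0.0, -0.0]
[293.55762979 176.88210943] [292.98499692 147.51742053] 278.0001183441237 308.66018790147996
138 (275, 282); 143 (275, 304); 148 (281, 309); 153 (277, 308); 158 (278, 308); 163 (279, 308); 168 (279, 308); 173 (279, 308); 178 (280, 315); 183 (286, 315); 188 (279, 315); 193 (272, 315); 198 (279, 318);
```

The third is aligned: its columns 278–308.5 match the expected 278.0–308.7. Lowering.

>>> carry_out(
  steps=[
    {"linear": [-0.001, 0.001, 0.02], "dr": [0, 0, 0], "grip": 0},
    {"linear": [-0.001, 0.001, 0.05], "dr": [0, 0, 0], "grip": 0},
    {"linear": [-0.001, 0.001, 0.08], "dr": [0, 0, 0], "grip": 0},
    {"linear": [-0.001, 0.001, 0.105], "dr": [0, 0, 0], "grip": 0},
    {"linear": [-0.001, 0.001, 0.125], "dr": [0, 0, 0], "grip": 0},
    {"linear": [-0.001, 0.001, 0.145], "dr": [0, 0, 0], "grip": 0},
    {"linear": [-0.001, 0.001, 0.16], "dr": [0, 0, 0], "grip": 0},
    {"linear": [-0.001, 0.001, 0.172], "dr": [0, 0, 0], "grip": 0},
    {"linear": [-0.001, 0.001, 0.18], "dr": [0, 0, 0], "grip": 0},
    {"linear": [-0.001, 0.001, 0.184], "dr": [0, 0, 0], "grip": 0},
    {"linear": [-0.001, 0.001, 0.186], "dr": [0, 0, 0], "grip": 0},
    {"linear": [-0.001, 0.001, 0.187], "dr": [0, 0, 0], "grip": 0},
    {"linear": [-0.001, 0.001, 0.187], "dr": [0, 0, 0], "grip": 0},
  ],
)

```text
clock: 22.35
ee_pos: [441.4, 292.2, 70.4]
tcp_rot: [-0.0, 0.755, -0.656, -0.0]
ft_force: [-0.3, 0.1, -1.2]
finger_gap: 9.8
gripper_force: 30.0
```

>>> carry_out(
  steps=[
    {"linear": [0, 0, 0.001], "dr": [0, 0, 0], "grip": 0},
    {"linear": [0, 0, 0.002], "dr": [0, 0, 0], "grip": 0},
    {"linear": [0, 0, 0.003], "dr": [0, 0, 0], "grip": 0},
    {"linear": [0, 0, 0.003], "dr": [0, 0, 0], "grip": 0},
  ],
)

```text
clock: 22.75
ee_pos: [441.4, 292.2, 69.2]
tcp_rot: [-0.001, 0.755, -0.656, 0.0]
ft_force: [-5.8, -1.6, 10.9]
finger_gap: 10.0
gripper_force: 30.0
```

Touchdown. I'll release it and rise.

>>> carry_out(
  steps=[
    {"linear": [0, 0, 0.002], "dr": [0, 0, 0], "grip": 0.05},
    {"linear": [0, 0, 0.002], "dr": [0, 0, 0], "grip": 0.3},
    {"linear": [0, 0, 0.002], "dr": [0, 0, 0], "grip": 0.3},
    {"linear": [0, 0, 0.002], "dr": [0, 0, 0], "grip": 0.3},
    {"linear": [0, 0, 0.002], "dr": [0, 0, 0], "grip": 0.3},
    {"linear": [0, 0, -0.02], "dr": [0, 0, 0], "grip": 0.3},
    {"linear": [0, 0, -0.06], "dr": [0, 0, 0], "grip": 0.3},
    {"linear": [0, 0, -0.1], "dr": [0, 0, 0], "grip": 0.3},
    {"linear": [0, 0, -0.1], "dr": [0, 0, 0], "grip": 0.3},
    {"linear": [0, 0, -0.1], "dr": [0, 0, 0], "grip": 0.3},
  ],
)

```text
clock: 23.75
ee_pos: [441.3, 292.3, 148.0]
tcp_rot: [-0.001, 0.755, -0.656, -0.0]
ft_force: [-0.3, -0.8, 0.2]
finger_gap: 26.2
gripper_force: 0.0
```

```bash
python3 go.py 466.7,160,149,-168; python3 - <<'E'
from h import *;from plant import robot
s=robot.snapshot("side")
C=lambda x,y,X,Y:np.array([X+(x+.5)/4-.5,Y+(y+.5)/4-.5])
print("smallest from b1: grip",plane(s,C(130,235,255,165),101).round(1),"rim",plane(s,C(172,263,255,165),78).round(1))
E
```

```text
23.75 [441.3 292.3 148. ] psi -172.0 j6 -0.82 gap 26.2 [-0.3 -0.8  0.2]
466.7,160,149,-168 lin [0.168, -0.008, -0.001] dr [-0.0, 0.001, -0.035]
smallest from b1: grip [465.5 161.  101. ] rim [490.6 165.4  78. ]
```

>>> carry_out(
  steps=[
    {"linear": [0.168, -0.008, 0], "dr": [0, 0, -0.035], "grip": 0.35},
    {"linear": [0.168, -0.008, 0], "dr": [0, 0, -0.035], "grip": 0.35},
    {"linear": [0.168, -0.008, 0], "dr": [0, 0, -0.035], "grip": 0.35},
    {"linear": [0.168, -0.008, 0], "dr": [0, 0, -0.035], "grip": 0.35},
    {"linear": [0.168, -0.008, 0], "dr": [0, 0, -0.035], "grip": 0.35},
    {"linear": [0.168, -0.008, 0.04], "dr": [0, 0, -0.035], "grip": 0.35},
    {"linear": [0.168, -0.008, 0.08], "dr": [0, 0, -0.035], "grip": 0.35},
    {"linear": [0.168, -0.008, 0.1], "dr": [0, 0, -0.035], "grip": 0.35},
    {"linear": [0.168, -0.008, 0.107], "dr": [0, 0, -0.035], "grip": 0.35},
    {"linear": [0.168, -0.008, 0.107], "dr": [0, 0, -0.035], "grip": 0.35},
    {"linear": [0.168, -0.008, 0.107], "dr": [0, 0, -0.035], "grip": 0},
    {"linear": [0.168, -0.008, 0.107], "dr": [0, 0, -0.035], "grip": 0},
    {"linear": [0.168, -0.008, 0.107], "dr": [0, 0, -0.035], "grip": 0},
    {"linear": [0.168, -0.008, 0.107], "dr": [0, 0, -0.035], "grip": 0},
    {"linear": [0.168, -0.008, 0.107], "dr": [0, 0, -0.035], "grip": 0},
    {"linear": [0.168, -0.008, 0.107], "dr": [0, 0, -0.035], "grip": 0},
  ],
)

```text
clock: 25.4
ee_pos: [466.8, 160.1, 62.8]
tcp_rot: [-0.001, 0.777, -0.629, 0.0]
ft_force: [-2.2, 1.0, 6.2]
finger_gap: 9.8
gripper_force: 30.0
```

>>> carry_out(
  steps=[
    {"linear": [0, 0, -0.01], "dr": [0, 0, 0], "grip": 0},
    {"linear": [0, 0, -0.03], "dr": [0, 0, 0], "grip": 0},
    {"linear": [0, 0, -0.06], "dr": [0, 0, 0], "grip": 0},
    {"linear": [0, 0, -0.1], "dr": [0, 0, 0], "grip": 0},
    {"linear": [0, 0, -0.14], "dr": [0, 0, 0], "grip": 0},
    {"linear": [0, 0, -0.18], "dr": [0, 0, 0], "grip": 0},
    {"linear": [0, 0, -0.195], "dr": [0, 0, 0], "grip": 0},
    {"linear": [0, 0, -0.195], "dr": [0, 0, 0], "grip": 0},
    {"linear": [0, 0, -0.195], "dr": [0, 0, 0], "grip": 0},
    {"linear": [0, 0, -0.195], "dr": [0, 0, 0], "grip": 0},
  ],
)

```text
clock: 26.4
ee_pos: [465.4, 159.3, 216.4]
tcp_rot: [0.001, 0.777, -0.629, -0.0]
ft_force: [-0.2, -0.2, -1.0]
finger_gap: 9.8
gripper_force: 30.0
```

```bash
python3 go.py 478.5,273.5,218,-80
```

```text
26.4 [465.4 159.3 216.4] psi -168.0 j6 -0.52 gap 9.8 [-0.2 -0.2 -1. ]
478.5,273.5,218,-80 lin [-0.136, -0.046, -0.002] dr [0.001, 0.001, -0.768]
```

>>> carry_out(
  steps=[
    {"linear": [-0.005, -0.002, 0], "dr": [0, 0, -0.03], "grip": 0},
    {"linear": [-0.015, -0.006, 0], "dr": [0, 0, -0.08], "grip": 0},
    {"linear": [-0.027, -0.01, 0], "dr": [0, 0, -0.15], "grip": 0},
    {"linear": [-0.039, -0.014, 0], "dr": [0, 0, -0.22], "grip": 0},
    {"linear": [-0.051, -0.019, 0], "dr": [0, 0, -0.29], "grip": 0},
    {"linear": [-0.064, -0.024, 0], "dr": [0, 0, -0.36], "grip": 0},
    {"linear": [-0.076, -0.028, 0], "dr": [0, 0, -0.43], "grip": 0},
    {"linear": [-0.089, -0.033, 0], "dr": [0, 0, -0.5], "grip": 0},
    {"linear": [-0.101, -0.038, 0], "dr": [0, 0, -0.57], "grip": 0},
    {"linear": [-0.114, -0.042, 0], "dr": [0, 0, -0.64], "grip": 0},
    {"linear": [-0.125, -0.047, 0], "dr": [0, 0, -0.7], "grip": 0},
    {"linear": [-0.133, -0.05, 0], "dr": [0, 0, -0.745], "grip": 0},
    {"linear": [-0.137, -0.051, 0], "dr": [0, 0, -0.768], "grip": 0},
    {"linear": [-0.137, -0.051, 0], "dr": [0, 0, -0.768], "grip": 0},
    {"linear": [-0.137, -0.051, 0], "dr": [0, 0, -0.768], "grip": 0},
    {"linear": [-0.137, -0.051, 0], "dr": [0, 0, -0.768], "grip": 0},
    {"linear": [-0.137, -0.051, 0], "dr": [0, 0, -0.768], "grip": 0},
  ],
)

```text
clock: 28.1
ee_pos: [483.3, 275.2, 217.9]
tcp_rot: [0.0, 0.996, 0.087, -0.0]
ft_force: [0.3, 0.6, -0.7]
finger_gap: 10.0
gripper_force: 30.0
```

```bash
python3 go.py 482.5,274.8,74,-80; python3 - <<'E'
from h import *;from plant import robot
import pickle
s=robot.snapshot("side");g=s["image"].astype(int)
old=pickle.load(open("s0.pkl","rb"))["side"]["image"].astype(int)
m=(abs(g-old).max(2)>25).astype(np.uint8)
c=(478.5,297.4);print(px(s,(*c,156))[1],px(s,(*c,234))[1],px(s,(c[0]-26,c[1],190))[0],px(s,(c[0]+26,c[1],190))[0])
for r in range(138,206,5):
    x=np.flatnonzero(m[r,255:330])+255
    print(r,(int(x.min()),int(x.max())) if len(x) else None,end="; ")
E
```

```text
28.1 [483.3 275.2 217.9] psi -80.0 j6 0.88 gap 10.0 [ 0.3  0.6 -0.7]
482.5,274.8,74,-80 lin [-0.001, 0.0, 0.18] dr [0.0, 0.0, -0.0]
177.0502778114531 149.1987040921643 283.60271163075856 304.03044418193497
138 (289, 300); 143 (289, 301); 148 (283, 302); 153 (282, 302); 158 (284, 302); 163 (284, 302); 168 (284, 302); 173 (284, 302); 178 (281, 315); 183 (287, 315); 188 (278, 315); 193 (272, 315); 198 (274, 318); 203 (273, 317);
```

>>> carry_out(
  steps=[
    {"linear": [0, 0, 0.02], "dr": [0, 0, 0], "grip": 0},
    {"linear": [0, 0, 0.05], "dr": [0, 0, 0], "grip": 0},
    {"linear": [0, 0, 0.08], "dr": [0, 0, 0], "grip": 0},
    {"linear": [0, 0, 0.105], "dr": [0, 0, 0], "grip": 0},
    {"linear": [0, 0, 0.125], "dr": [0, 0, 0], "grip": 0},
    {"linear": [0, 0, 0.145], "dr": [0, 0, 0], "grip": 0},
    {"linear": [0, 0, 0.16], "dr": [0, 0, 0], "grip": 0},
    {"linear": [0, 0, 0.17], "dr": [0, 0, 0], "grip": 0},
    {"linear": [0, 0, 0.176], "dr": [0, 0, 0], "grip": 0},
    {"linear": [0, 0, 0.179], "dr": [0, 0, 0], "grip": 0},
    {"linear": [0, 0, 0.18], "dr": [0, 0, 0], "grip": 0},
    {"linear": [0, 0, 0.18], "dr": [0, 0, 0], "grip": 0},
    {"linear": [0, 0, 0.18], "dr": [0, 0, 0], "grip": 0},
  ],
)

```text
clock: 29.45
ee_pos: [483.6, 275.7, 74.6]
tcp_rot: [-0.0, 0.996, 0.087, 0.0]
ft_force: [1.2, 0.0, -0.5]
finger_gap: 9.7
gripper_force: 30.0
```

>>> carry_out(
  steps=[
    {"linear": [0, 0, 0.001], "dr": [0, 0, 0], "grip": 0},
    {"linear": [0, 0, 0.002], "dr": [0, 0, 0], "grip": 0},
    {"linear": [0, 0, 0.003], "dr": [0, 0, 0], "grip": 0},
    {"linear": [0, 0, 0.003], "dr": [0, 0, 0], "grip": 0},
  ],
)

```text
clock: 29.85
ee_pos: [483.5, 275.5, 71.9]
tcp_rot: [-0.0, 0.996, 0.088, 0.0]
ft_force: [-0.4, -0.5, 1.1]
finger_gap: 9.8
gripper_force: 30.0
```

>>> carry_out(
  steps=[
    {"linear": [0, 0, 0.001], "dr": [0, 0, 0], "grip": 0},
    {"linear": [0, 0, 0.001], "dr": [0, 0, 0], "grip": 0},
    {"linear": [0, 0, 0.001], "dr": [0, 0, 0], "grip": 0},
  ],
)

```text
clock: 30.15
ee_pos: [483.7, 275.5, 71.8]
tcp_rot: [-0.0, 0.996, 0.088, 0.0]
ft_force: [-2.5, -1.1, 7.2]
finger_gap: 9.7
gripper_force: 30.0
```

Touchdown at the expected height (71.8 mm). I'll release it, rise and clear the view.

>>> carry_out(
  steps=[
    {"linear": [0, 0, 0.001], "dr": [0, 0, 0], "grip": 0.05},
    {"linear": [0, 0, 0.001], "dr": [0, 0, 0], "grip": 0.3},
    {"linear": [0, 0, 0.001], "dr": [0, 0, 0], "grip": 0.3},
    {"linear": [0, 0, 0.001], "dr": [0, 0, 0], "grip": 0.3},
    {"linear": [0, 0, 0.001], "dr": [0, 0, 0], "grip": 0.3},
    {"linear": [0, 0, -0.02], "dr": [0, 0, 0], "grip": 0.3},
    {"linear": [0, 0, -0.06], "dr": [0, 0, 0], "grip": 0.3},
    {"linear": [0, 0, -0.11], "dr": [0, 0, 0], "grip": 0.3},
    {"linear": [0, 0, -0.15], "dr": [0, 0, 0], "grip": 0.3},
    {"linear": [0, 0, -0.15], "dr": [0, 0, 0], "grip": 0.3},
  ],
)

```text
clock: 31.15
ee_pos: [485.6, 277.3, 195.8]
tcp_rot: [-0.002, 0.996, 0.088, 0.003]
ft_force: [0.0, 0.4, -0.5]
finger_gap: 26.3
gripper_force: 0.0
```

```bash
python3 go.py 500,-150,200,-110
```

```text
31.15 [485.6 277.3 195.8] psi -79.9 j6 0.88 gap 26.3 [ 0.   0.4 -0.5]
500,-150,200,-110 lin [-0.076, 0.529, -0.008] dr [-0.003, -0.003, 0.262]
```

>>> carry_out(
  steps=[
    {"linear": [-0.076, 0.529, -0.005], "dr": [0, 0, 0.26], "grip": 0.3},
    {"linear": [-0.076, 0.529, -0.005], "dr": [0, 0, 0.26], "grip": 0.3},
    {"linear": [-0.076, 0.529, -0.005], "dr": [0, 0, 0.26], "grip": 0.3},
    {"linear": [-0.076, 0.529, -0.005], "dr": [0, 0, 0.26], "grip": 0.3},
    {"linear": [-0.076, 0.529, -0.005], "dr": [0, 0, 0.26], "grip": 0.3},
    {"linear": [-0.076, 0.529, -0.005], "dr": [0, 0, 0.26], "grip": 0.3},
    {"linear": [-0.076, 0.529, -0.005], "dr": [0, 0, 0.26], "grip": 0.3},
    {"linear": [-0.076, 0.529, -0.005], "dr": [0, 0, 0.26], "grip": 0.3},
    {"linear": [-0.076, 0.529, -0.005], "dr": [0, 0, 0.26], "grip": 0.3},
    {"linear": [-0.076, 0.529, -0.005], "dr": [0, 0, 0.26], "grip": 0.3},
    {"linear": [-0.076, 0.529, -0.005], "dr": [0, 0, 0.26], "grip": 0.3},
    {"linear": [-0.076, 0.529, -0.005], "dr": [0, 0, 0.26], "grip": 0.3},
    {"linear": [-0.076, 0.529, -0.005], "dr": [0, 0, 0.26], "grip": 0.3},
  ],
)

```text
clock: 32.45
ee_pos: [497.3, -150.9, 194.8]
tcp_rot: [-0.0, 0.985, -0.171, -0.0]
ft_force: [0.2, -1.4, 0.6]
finger_gap: 26.6
gripper_force: 0.0
```

```bash
python3 go.py; python3 - <<'E'
from h import *;from plant import robot
t=robot.snapshot("top");s=robot.snapshot("side")
C0=np.array([478,297.])
# grips: white blobs top+side near the nest, vs expectation
exp={"L":((474.8,297.5),31.5,63.5,120),"2":((477.3,296.4),121,50.5,119),"3":((478.5,297.4),188,37.5,118),"4":((479.2,299.6),-80,24.5,117)}
for n,v,r in(("top",t,(190,215,256,292)),("side",s,(262,165,328,215))):
    g=cv2.cvtColor(v["image"],cv2.COLOR_BGR2HSV);
    L=v["image"].astype(int); w=((g[...,2]>=205)&(L[...,2]>=L[...,0]-2)).astype(np.uint8)[r[1]:r[3],r[0]:r[2]]
    k,_,st,c=cv2.connectedComponentsWithStats(w)
    print(n,[(tuple((c[i]+r[:2]).round(1).tolist()),int(st[i,4])) for i in range(1,k) if 8<=st[i,4]<200])
    for q,(c,a,rr,z) in exp.items(): print("  exp",q,px(v,(c[0]+rr*np.cos(np.radians(a)),c[1]+rr*np.sin(np.radians(a)),z)).round(1))
E
```

```text
32.45 [ 497.3 -150.9  194.8] psi -109.7 j6 1.14 gap 26.6 [ 0.2 -1.4  0.6]
top [((207.6, 227.8), 33), ((229.9, 251.3), 34), ((200.5, 263.9), 34), ((220.1, 268.5), 33)]
  exp L [207.7 229.3]
  exp 2 [200.5 262.6]
  exp 3 [221.2 268.2]
  exp 4 [230.2 250.4]
side [((324.9, 175.2), 68), ((278.9, 201.9), 33)]
  exp L [313.6 183.4]
  exp 2 [284.7 181.9]
  exp 3 [280.  190.9]
  exp 4 [295.9 194.5]
```

All four grips lie within 1.5 px of where a seated, upright nest would put them in the top view. Each dipper touched down at its expected floor height, so I'll hand the job in.

```bash
python3 -c "
from plant import robot
print(robot.job_done())"
```

```text
the job is handed in; nothing more can be done
None
```

I nested the four dippers where the largest stands and handed the job in at about 32 s; the hand-in returned no verdict, but the last top view shows all four grips where a seated nest would put them.

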